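# Latch the pull-test hook onto its anchor pin and arm the stand

## Robot

A 7-joint arm with a two-finger parallel gripper is mounted at the origin on a cart in front of the work surface, level with it; the furniture and walls round the work are solid. World frame = base frame: x ahead of the robot, y to its left, z up, the work surface at z = 0. Lengths are in m, angles in rad, forces in N, time in s.
With the tool pointing down it reaches from about 0.425 to 0.925 m from the base axis. Payload 6.8 kg.
Tool frame: the origin (TCP) lies at the very end of the fingers, on their centre line; the grasp point (between the pads) lies 19 mm behind it; z points along the fingers, y is the line along which they close (so a half turn about z gives the same grasp; the last joint's range is limited). The gripper opens to 85 mm and grips with 20 to 120 N. Pads are 22 mm wide; open, the fingers measure 114 mm over their backs; the gripper's body (76 mm by 85 mm) begins 54 mm behind the grasp point. The pads swing forward as they close: fully open they stand 13 mm farther back than shut.
Start: joints at [-1.267, 0.477, 0.022, 1.555, -0.011, 1.109, -0.083], TCP at [0.27, 0.619, 0.231] pointing down, gripper open.
Joint ranges: [-2.96, 2.96], [-0.34, 2.1], [-1.41, 1.46], [0.24, 2.44], [-1.37, 4.51], [0.17, 1.92], [-2.96, 2.96]. Speed limits (rad/s): [2.39, 2.39, 3.14, 3.14, 3.14, 3.14, 3.14].

## Interface

Orientations are given as a unit quaternion [w, x, y, z].
In Python, from station import bot, eyes gives the robot as it stands (bot), with the cameras (eyes).
- The arm moves only by the tool nudge_tcp, called after "Request:" as a command line: name --argument value ..., lists and objects as JSON in quotes. Schema: {"type":"object","properties":{"segments":{"type":"string"},"grip_force":{"type":"number"},"only":{"type":"string"},"quiet":{"type":"boolean"},"lines":{"type":"string"}},"required":["segments"],"additionalProperties":false}. segments is a string of 1 to 20 rows, one to a line, with the numbers parted by commas; each row has 5 numbers: dx, dy, dz in shares of the most that a row can go, 1 being 50 mm, then a turn about the tool's z in fractions of the full range, 1 being 2 pi rad, then the opening from 0.0 (shut) to 1.0 (fully open); each row shifts and turns the commanded pose from where the row before left it, along the tool's axes as they then stand; what a row does not reach is not made up. A row lasts 1/10 s, in which the tool goes at most 0.05 m and 0.15 rad, less where a joint would pass 70% of its speed; a pose out of reach is approached as far as the arm can. The fingers move at their own pace and stop on an object; grip_force is the grip in N (left out, the last holds). Time passes only in rows, so rows that do not move let the fingers close. The tool returns the time, the measured TCP pose, the force, the opening and the grip force at its end. only (a regular expression) keeps the lines of the reply that match it, lines (a string "A,B") keeps lines A to B, and quiet returns only ok. Input that does not fit is refused with a message, and nothing moves.
- bot.get_obs(): the state, without advancing time (a new reading comes with each control period).
- eyes.read_camera(name): name is "scene" or "top" or "wrist"; returns the picture (480x640x3 uint8, blue, green, red); there is no depth.
- eyes.camera_info(name): a dict with "vertical_fov" (degrees; the focal length in pixels is half the picture's height over the tangent of half this angle, whatever the lens; pixels are square), "cx", "cy" (the principal point, pixels), "view" (4x4, takes a point from world to camera coordinates); the wrist camera has in their place "hand_eye" (4x4, takes a point from camera to tool coordinates, whose origin is the TCP and whose axes are the flange's). Camera axes: x right, y up, looking along -z (the intrinsics and any distortion apply to the point x, -y, -z); pixel columns grow to the right and rows downward; lengths in m; the calibration is good to about 2 mm. A picture is of the moment at which its call begins: read the wrist's pose just before it. camera_info takes no time and is no camera call.
- bot.hand_in(): hands the job in; it is judged then, once.
The state is a dict: "t": time; "q": joint angles; "joint_vel": joint speeds; "joint_torque": joint torques, N m; "eef_pos": TCP position; "tool_rot": TCP orientation; "contact_force": force on the tool from outside, world axes, zero at the start; "torque": the same for the moment, N m; "gripper_width": opening from 0.0 (shut) to 1.0 (fully open); "grasp_force": force on a finger pad.
Only numpy, scipy, OpenCV 4.12 (cv2) and the standard library are available. Lean on these libraries where they do the work, as an engineer would, in place of code of your own. Each camera call takes 0.05 s, during which the arm holds its last target. There are 200 camera calls.

## Task

Pick up the hook by its orange shank and, with it lying flat just over the anchor plate, push its mouth onto the headed pin until the pin is fully home in the throat and the red sprung latch has snapped shut behind it; leave it lying there on the plate. Then arm the test by pressing the long yellow bar switch near its middle, so that both ends go well down together, and let it come back up. Do not disturb the bottle, tape, loupe and vials standing around.

Things in the scene. Friction and masses are not known exactly. Their poses are not given: they have to be found in the camera images.
- hook: Loose flat steel hook, 0.32 kg, 182 mm long (its x from -70 to +112 mm), 66 mm wide at the jaw (y -30 to +36), 24 mm thick; it starts lying flat on the trolley. Origin on its underside (z 0 to 24 mm) on the centre line; +x points out of the mouth, z up.
- hook_grip (a point): Point to grip the shank: hook frame (-15, 0, 12) mm, mid-thickness of the orange sleeve, which is 28 mm wide in y and runs from x -66 to +8 mm.
- hook_seat (a point): Where the pin's axis lies when the hook is fully home: hook frame (46, 0, 12) mm, 61 mm ahead of hook_grip. The mouth between the flared lips, at x = 103 mm, is 23 mm wide (y -11 to +12); the jaw is open above and below.
- hook_latch (a joint): Angle of the red latch across the mouth: 0 = shut, up to 1.45 rad folded inward. A spring shuts it; it opens inward only. A pin entering the mouth along the hook's x axis folds it (about 1 to 4 N of push); it flips back to 0 by itself once the pin is within about 5 mm of the seat. It stands 87 mm ahead of the hook's origin.
- anchor: Fixed aluminium plate 185 x 76 x 12 mm with a headed upright pin. Origin at the centre of its underside, x along its length. The hook goes on along the plate's +x direction, from the end away from the pin (the robot's side), and comes to lie on the plate (hook underside 12 mm above the trolley), its seat at the pin.
- anchor_pin (a point): Foot of the pin's axis on the plate's top face: anchor frame (55, 0, 12) mm. The pin is 16 mm across; its blue head, 40 mm across, begins 38 mm above the plate and is 8 mm high, and does not pass through the hook's mouth or throat from above.
- switch: Fixed grey switch housing 170 x 56 x 24 mm, origin at the centre of its underside, x along the bar.
- bar_mid (a point): Middle of the top face of the yellow bar (154 x 26 x 10 mm, along the housing's x, with a black mark across its middle); 44 mm above the trolley at rest.
- bar_end_near (a point): Top of the bar 70 mm from its middle towards the housing's -x; 44 mm above the trolley at rest.
- bar_end_far (a point): The same, 70 mm towards +x.
- bar_travel (a joint): How far the middle of the bar is pressed down, 0 to 0.009 m; sprung back up: starts to move at about 1.5 N, bottom at about 7 N.
- bar_rock (a joint): Rocking of the bar, rad, 0 = level (limits 0.08 either way); pressed off its middle the bar tilts, about 0.03 rad for 6 N at 10 mm off.
- wash_bottle: Bystander, leave alone: the white wash bottle, 75x94x196 mm, origin at the centre of its underside.
- tape_1: Bystander, leave alone: the roll of brown tape, 94x92x48 mm, origin at the centre of its underside.
- loupe: Bystander, leave alone: the black loupe, 36x36x32 mm, origin at the centre of its underside.
- vial_brown: Bystander, leave alone: the brown vial with a white cap, 21x21x56 mm, origin at the centre of its underside.
- vial_white: Bystander, leave alone: the clear or whitish vial with a black cap, 21x21x56 mm, origin at the centre of its underside.

How it is judged:
On the way, in this order (a step that is already met when the one before it is completed fails the run):
1. the pin enters the hook's mouth and folds the latch inward (value of joint hook_latch above 0.5 rad and horizontal distance between hook_seat and anchor_pin below 0.04 m).
2. the pin is home in the hook (seat within 9 mm of the pin's axis) and the latch is shut (horizontal distance between hook_seat and anchor_pin below 0.009 m and value of joint hook_latch below 0.12 rad), for 0.2 s.
3. both ends of the bar are pressed at least 4.5 mm down at the same time (all of step 2 and z of each of bar_end_near, bar_end_far in the frame of switch below 0.0395 m), for 0.1 s.
At the end, for the whole second after the job is handed in: The hook lies flat (within 0.1 rad) and at rest on the anchor plate, its seat within 9 mm of the pin's axis, its latch shut (under 0.12 rad); the bar has come back up (within 2 mm) (all of step 2 and angle between hook's own z axis and vertical below 0.1 rad and height (world z) of hook between 0.008 and 0.017 m and linear speed of hook below 0.02 m/s and value of joint bar_travel below 0.002 m); the robot touches nothing.
It fails at once if a bystander (bottle, tape, loupe or vial) is pushed more than 25 mm or tipped (distance of any of wash_bottle, tape_1, loupe, vial_brown, vial_white from where it was at the start of the episode above 0.025 m or angle between any of wash_bottle, tape_1, loupe, vial_brown, vial_white's own z axis and vertical above 0.5 rad).
It also fails if it takes over 48 s, if anything falls off the work surface, if the arm or the gripper's body presses on something with over 40 N, if the wrist force passes 120 N, or if a joint passes its speed limit or range.

## Working session

There is one attempt and no reset: what is moved stays moved. The work goes in short steps, Python scripts to look and compute and a tool call to move; the robot and the scene stay as the last step left them, time stands still between calls to the robot, and variables do not carry over. Pictures are saved under pics/ and viewed, at most 11 in all, crops included, and the job is handed in when it is done.

```bash
ls; mkdir -p pics
```

Run:
```python
from station import bot, eyes
import cv2,numpy as np
o=bot.get_obs();print({k:np.round(v,3).tolist() for k,v in o.items()})
for n in("scene","top","wrist"):
    print(n,{k:(np.round(v,4).tolist() if not isinstance(v,str) else v) for k,v in eyes.camera_info(n).items()})
for n in("top","scene"):
    cv2.imwrite(f"pics/{n}0.png",eyes.read_camera(n))
```

```text
pics
station.py
{'t': 0.0, 'q': [-1.267, 0.478, 0.022, 1.556, -0.012, 1.109, -0.083], 'joint_vel': [-0.001, -0.001, 0.002, -0.001, 0.0, -0.002, 0.001], 'joint_torque': [0.0, -59.646, 1.608, -28.12, 0.012, 0.009, 0.0], 'eef_pos': [0.27, 0.618, 0.23], 'tool_rot': [-0.0, 0.204, 0.979, -0.001], 'contact_force': [-0.688, 0.28, 0.902], 'torque': [-0.018, -0.024, 0.011], 'grasp_force': 0.0, 'gripper_width': 1.003}
scene {'vertical_fov': 54.8229, 'cx': 313.1431, 'cy': 240.0465, 'view': [[-0.9155, 0.4022, 0.0032, 0.6001], [-0.2411, -0.555, 0.7961, 0.0056], [0.322, 0.7281, 0.6051, -0.9779], [0.0, 0.0, 0.0, 1.0]]}
top {'vertical_fov': 42.2736, 'cx': 315.6695, 'cy': 237.5025, 'view': [[0.0173, -0.9998, 0.0044, -0.1512], [0.9873, 0.0177, 0.1576, -0.585], [-0.1576, 0.0017, 0.9875, -0.8956], [0.0, 0.0, 0.0, 1.0]]}
wrist {'vertical_fov': 63.621, 'cx': 323.7935, 'cy': 240.5987, 'hand_eye': [[0.0001, 0.9573, 0.289, 0.0749], [1.0, 0.0, -0.0006, -0.0001], [-0.0006, 0.289, -0.9573, -0.1429], [0.0, 0.0, 0.0, 1.0]]}
```

View pics/top0.png

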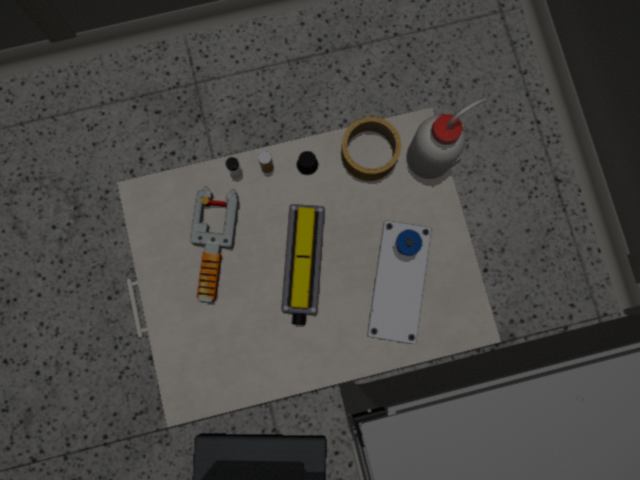

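View pics/scene0.png

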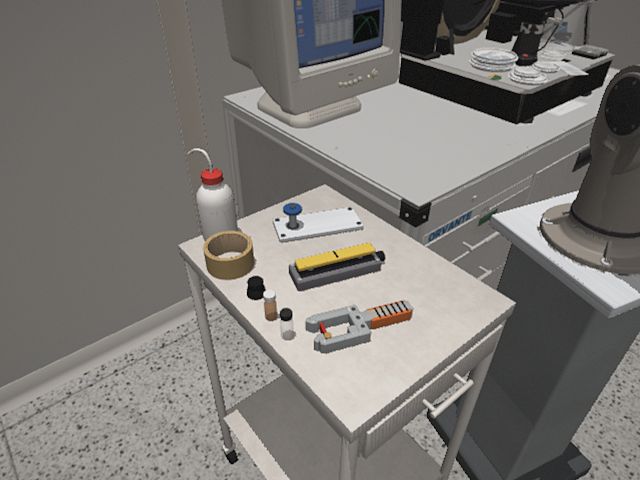

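The top view shows the hook at left (orange sleeve ~(209,276), jaw pointing up to ~(215,195)). The yellow bar is in the middle (~(303,257)), and the anchor plate at right has the blue head at (408,242). The bystanders form a row along the far edge. The scene view agrees.

Create h.py:
```python
from station import bot, eyes
import cv2,numpy as np
from scipy.spatial.transform import Rotation as R
def cam(n):
    i=eyes.camera_info(n);f=240/np.tan(np.radians(i["vertical_fov"])/2)
    if n=="wrist":
        o=bot.get_obs();T=np.eye(4);T[:3,:3]=R.from_quat(o["tool_rot"],scalar_first=True).as_matrix();T[:3,3]=o["eef_pos"]
        V=T@np.array(i["hand_eye"])
    else: V=np.linalg.inv(np.array(i["view"]))
    return f,i["cx"],i["cy"],V
def plane(c,uv,z):
    f,cx,cy,V=c;uv=np.atleast_2d(uv).astype(float)
    d=np.c_[(uv[:,0]-cx)/f,-(uv[:,1]-cy)/f,-np.ones(len(uv))]@V[:3,:3].T
    return V[:3,3]+d*((z-V[2,3])/d[:,2])[:,None]
def proj(c,P):
    f,cx,cy,V=c;p=(np.atleast_2d(P)-V[:3,3])@V[:3,:3]
    return np.c_[cx+f*p[:,0]/-p[:,2],cy+f*p[:,1]/p[:,2]]
def grab(n):
    c=cam(n);return c,eyes.read_camera(n)
def blob(im,lo,hi,close=0):
    m=cv2.inRange(cv2.cvtColor(im,cv2.COLOR_BGR2HSV),lo,hi)
    if close:m=cv2.morphologyEx(m,cv2.MORPH_CLOSE,np.ones((close,close)))
    k=cv2.findContours(m,cv2.RETR_EXTERNAL,cv2.CHAIN_APPROX_NONE)[0]
    return max(k,key=cv2.contourArea)[:,0,:]
COL=dict(orange=((5,180,100),(16,255,255)),yellow=((24,150,90),(34,255,255)),blue=((100,150,40),(125,255,255)),red=((0,150,60),(4,255,255)))
def rect(c,uv,z):
    P=plane(c,uv,z)[:,:2];(x,y),(w,h),a=cv2.minAreaRect((P*1000).astype(np.float32))
    if w<h:w,h,a=h,w,a+90
    a=(a+90)%180-90
    return np.round([x,y,w,h,a],1)
```

Run:
```python
from h import *
for n in("top","scene"):
    c=cam(n);im=cv2.imread(f"pics/{n}0.png")
    for k,z,cl in(("orange",.024,9),("yellow",.044,5),("blue",.058,0),("red",.02,0)):
        try:
            b=blob(im,*COL[k],cl);print(n,k,len(b),b.mean(0).round(1),rect(c,b,z))
        except Exception as e:print(n,k,e)
c=cam("top");im=cv2.imread("pics/top0.png");hsv=cv2.cvtColor(im,cv2.COLOR_BGR2HSV)
print(hsv[300,395],hsv[300,350],hsv[210,230])
print(plane(c,[[389,226],[426,231],[374,331],[411,337]],.012).round(4))
```

```text
top orange 121 [207.7 275.3] [529.6  23.9  68.3  24.3  -5.2]
top yellow 225 [302.4 256.8] [ 558.9 -121.4  152.4   24.6   -3.1]
top blue 67 [408.4 242.3] [ 5.815e+02 -2.801e+02  3.650e+01  3.450e+01 -2.000e-01]
top red 98 [447.7 127. ] [ 774.8 -349.8   45.    43.4  -43.7]
scene orange 119 [388.7 316.3] [534.8  33.   78.4  40.6  -5. ]
scene yellow 159 [334.7 254.6] [ 557.2 -120.9  147.1   20.3   -2.9]
scene blue 41 [291.8 208.8] [ 582.4 -275.5   37.7   33.3   67.6]
scene red 58 [211.3 176.3] [ 690.6 -542.9   75.4   49.8   79.8]
[120   4 118] [ 17  20 112] [83 10 98]
[[ 0.6136 -0.2565  0.012 ]
 [ 0.6066 -0.3149  0.012 ]
 [ 0.4491 -0.2332  0.012 ]
 [ 0.441  -0.2901  0.012 ]]
```

The manual's scale: shifts go in shares of 50 mm and turns go in shares of 2 pi rad. Converting my numbers, -0.0272 m is -0.544, -0.0243 m is -0.486.

Request:
nudge_tcp --segments "-0.544,-0.486,0,0,1\n-0.544,-0.486,0,0,1\n-0.544,-0.486,0,0,1\n-0.544,-0.486,0,0,1\n-0.544,-0.486,0,0,1\n-0.544,-0.486,0,0,1\n-0.544,-0.486,0,0,1\n-0.544,-0.486,0,0,1\n-0.544,-0.486,0,0,1\n-0.544,-0.486,0,0,1\n-0.544,-0.486,0,0,1\n-0.544,-0.486,0,0,1\n-0.544,-0.486,0,0,1\n-0.544,-0.486,0,0,1\n-0.544,-0.486,0,0,1\n-0.544,-0.486,0,0,1\n-0.544,-0.486,0,0,1\n-0.544,-0.486,0,0,1"

```text
t: 1.9
eef_pos: [0.5439, 0.0204, 0.2311]
tool_rot: [-0.0, 0.204, 0.979, -0.0]
contact_force: [0.2, 0.3, 0.3]
gripper_width: 1.001
grasp_force: 0.0
```

Request:
nudge_tcp --segments "0,0,0,-0.0175,1\n0,0,0,-0.0175,1\n0,0,0,-0.0159,1\n0,0,0,0,1"

```text
t: 2.3
eef_pos: [0.5435, 0.0216, 0.2309]
tool_rot: [-0.0, 0.046, 0.999, -0.0]
contact_force: [-0.1, 0.0, 0.2]
gripper_width: 0.999
grasp_force: 0.0
```

Create st.py:
```python
from h import *
def go(x,y,z,ang):  # tool-x world angle deg
    o=bot.get_obs();M=R.from_quat(o["tool_rot"],scalar_first=True).as_matrix()
    a=np.degrees(np.arctan2(M[1,0],M[0,0]));d=(np.radians(ang-a)+np.pi)%(2*np.pi)-np.pi
    print("delta tool",(M.T@(np.array([x,y,z])-o["eef_pos"])).round(4),"turn",round(-d,4),"after-turn delta",(R.from_euler("z",d).as_matrix()@M).T.dot(np.array([x,y,z])-o["eef_pos"]).round(4),"q7",round(o["q"][6],2))
```

Run:
```python
from st import *
c,im=grab("wrist");cv2.imwrite("pics/w1.png",im)
for k,z,cl in(("orange",.024,15),("red",.024,0)):
    b=blob(im,*COL[k],cl);print(k,len(b),b.mean(0).round(1),rect(c,b,z))
go(.5435,.0226,.1,174.8)
```

```text
orange 278 [325.1 193.8] [528.7  24.7  70.5  26.2  -5.2]
red 60 [326.4 306. ] [642.6  15.8  26.9   5.5  84.8]
delta tool [-0.      0.0009  0.131 ] turn -0.0033 after-turn delta [-0.      0.0009  0.131 ] q7 1.4
```

View pics/w1.png

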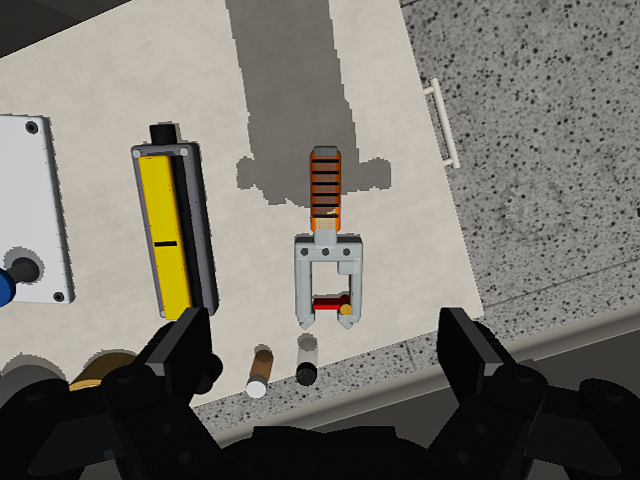

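The wrist view shows the hook with its orange sleeve at (325,190), the red latch at (326,305) and the vials beyond the jaw tips. The measured sleeve is 70x26 mm, close to the stated 74x28. Both views put the grip point at (0.543, 0.023), yaw -5.2°.

Scaled: 0.03 m is 0.6, 0.01 m is 0.2.

Request:
nudge_tcp --segments "0.014,0.036,0.6,0,1\n0,0,0.6,0,1\n0,0,0.6,0,1\n0,0,0.6,0,1\n0,0,0.6,0,1\n0,0,0.6,0,1\n0,0,0.6,0,1\n0,0,0.2,0,1\n0,0,0.12,0,1\n0,0,0,0,1"

```text
t: 3.35
eef_pos: [0.5434, 0.0237, 0.0055]
tool_rot: [0.0, 0.046, 0.999, -0.0]
contact_force: [-0.5, 0.4, 0.5]
gripper_width: 0.999
grasp_force: 0.0
```

Request:
nudge_tcp --segments "0,0,0,0,0\n0,0,0,0,0\n0,0,0,0,0\n0,0,0,0,0\n0,0,0,0,0\n0,0,0,0,0" --grip_force 70

```text
t: 3.95
eef_pos: [0.5438, 0.0236, 0.0062]
tool_rot: [0.001, 0.046, 0.999, 0.0]
contact_force: [-1.4, -1.0, 6.3]
gripper_width: 0.307
grasp_force: 70.7
```

Request:
nudge_tcp --segments "0,0,-0.2,0,0\n0,0,-0.6,0,0\n0,0,-0.6,0,0\n0,0,-0.6,0,0\n0,0,0,0,0\n0,0,0,0,0"

```text
t: 4.55
eef_pos: [0.5429, 0.0237, 0.1056]
tool_rot: [0.0, 0.046, 0.999, 0.0]
contact_force: [0.3, -0.2, -3.5]
gripper_width: 0.307
grasp_force: 69.9
```

Run:
```python
from st import *
c,im=grab("wrist");cv2.imwrite("pics/w2.png",im)
for n in("top","scene"):cv2.imwrite(f"pics/{n}2.png",eyes.read_camera(n))
```

```text
(no output)
```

View pics/w2.png

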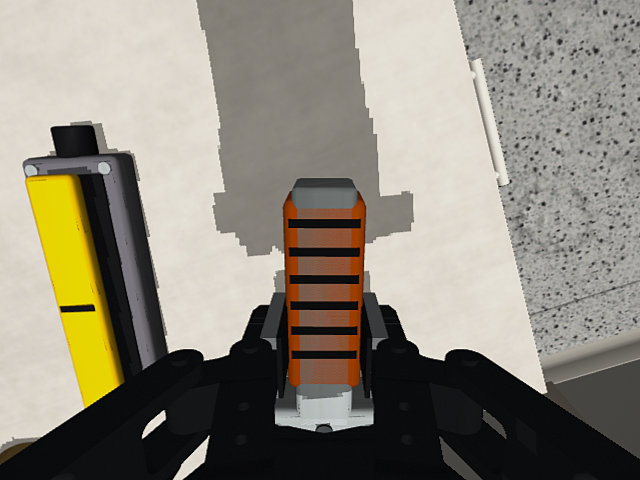

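The hook is held by the sleeve, square in the fingers (sleeve symmetric about column 325). The bench near the approach position could be an obstacle, so I'll triangulate its corner and compute the pre-insert move.

Run:
```python
from st import *
a,b=cam("top"),cam("scene")
def tri(u,v):
    best=None
    Q=[]
    for c,p in((a,u),(b,v)):
        d=plane(c,p,0)[0]-c[3][:3,3];d/=np.linalg.norm(d);Q.append((c[3][:3,3],np.eye(3)-np.outer(d,d)))
    x=np.linalg.solve(sum(q[1] for q in Q),sum(q[1]@q[0] for q in Q));return x.round(3)
print("bench corner",tri((352,418),(401,204)),tri((385,408),(430,200)))
print("head",tri((408.4,242.3),(291.8,208.8)))
# hook in hand: orange from top
im=cv2.imread("pics/top2.png")
go(.422,-.258,.1056,171.7)
```

```text
bench corner [ 0.338 -0.208  0.046] [ 0.313 -0.225  0.047]
head [ 0.581 -0.28   0.055]
delta tool [ 0.0935 -0.2914 -0.0012] turn 0.0532 after-turn delta [ 0.0779 -0.2959 -0.0013] q7 1.46
```

View pics/scene2.png

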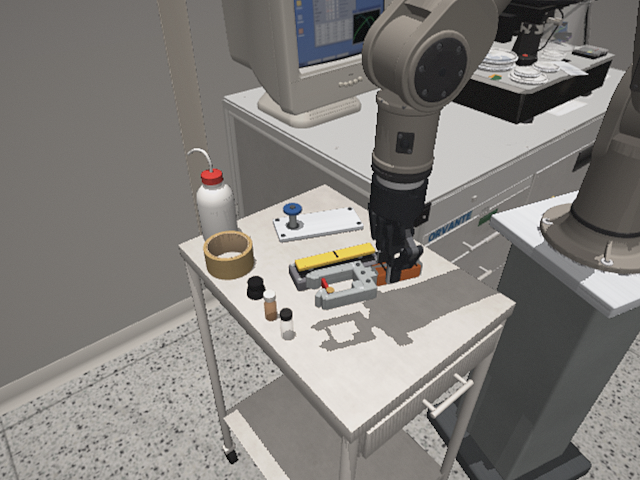

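Run:
```python
from st import *
a,b=cam("top"),cam("scene")
im=cv2.imread("pics/top0.png");g=cv2.cvtColor(im,cv2.COLOR_BGR2GRAY)
for u in (380,420,460,500,540):
    col=g[300:440,u].astype(int);print(u,[(300+i,col[i]) for i in range(0,140,6)])
```

Run:
```python
import cv2
im=cv2.imread("pics/top0.png")[280:480,330:530];cv2.imwrite("pics/c.png",cv2.resize(im,None,fx=3,fy=3))
```

```text
380 [(300, np.int64(115)), (306, np.int64(116)), (312, np.int64(115)), (318, np.int64(115)), (324, np.int64(115)), (330, np.int64(115)), (336, np.int64(114)), (342, np.int64(108)), (348, np.int64(107)), (354, np.int64(108)), (360, np.int64(106)), (366, np.int64(106)), (372, np.int64(92)), (378, np.int64(67)), (384, np.int64(26)), (390, np.int64(24)), (396, np.int64(25)), (402, np.int64(25)), (408, np.int64(0)), (414, np.int64(20)), (420, np.int64(89)), (426, np.int64(90)), (432, np.int64(88)), (438, np.int64(88))]
420 [(300, np.int64(113)), (306, np.int64(105)), (312, np.int64(95)), (318, np.int64(101)), (324, np.int64(107)), (330, np.int64(105)), (336, np.int64(105)), (342, np.int64(102)), (348, np.int64(103)), (354, np.int64(104)), (360, np.int64(107)), (366, np.int64(77)), (372, np.int64(27)), (378, np.int64(28)), (384, np.int64(25)), (390, np.int64(26)), (396, np.int64(26)), (402, np.int64(90)), (408, np.int64(64)), (414, np.int64(89)), (420, np.int64(89)), (426, np.int64(88)), (432, np.int64(89)), (438, np.int64(87))]
460 [(300, np.int64(102)), (306, np.int64(103)), (312, np.int
[... 774 characters left out ...]
), (390, np.int64(89)), (396, np.int64(88)), (402, np.int64(87)), (408, np.int64(87)), (414, np.int64(88)), (420, np.int64(87)), (426, np.int64(87)), (432, np.int64(87)), (438, np.int64(85))]
540 [(300, np.int64(77)), (306, np.int64(62)), (312, np.int64(73)), (318, np.int64(71)), (324, np.int64(68)), (330, np.int64(72)), (336, np.int64(71)), (342, np.int64(26)), (348, np.int64(25)), (354, np.int64(23)), (360, np.int64(25)), (366, np.int64(29)), (372, np.int64(76)), (378, np.int64(82)), (384, np.int64(88)), (390, np.int64(87)), (396, np.int64(87)), (402, np.int64(87)), (408, np.int64(87)), (414, np.int64(88)), (420, np.int64(88)), (426, np.int64(86)), (432, np.int64(87)), (438, np.int64(85))]
```

View pics/c.png

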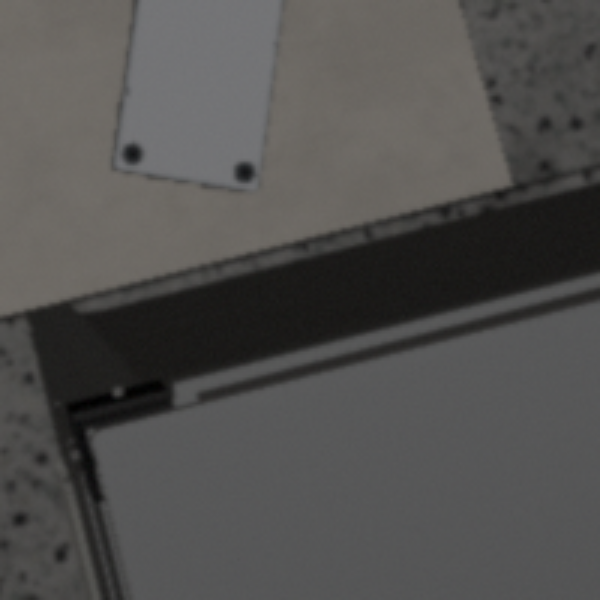

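The bench edge is at x≈0.35, z≈0.05. With 90 mm of back-off the hook's tail stays at x≈0.378, so it clears. The bench is then not in the way, and I'll move at height.

Scaled: -0.0296 m is -0.592, 0.0069 m is 0.138, 0.0532 rad is 0.0085.

Request:
nudge_tcp --segments "0,0,0,0.0085,0\n0.138,-0.592,0,0,0\n0.138,-0.592,0,0,0\n0.138,-0.592,0,0,0\n0.138,-0.592,0,0,0\n0.138,-0.592,0,0,0\n0.138,-0.592,0,0,0\n0.138,-0.592,0,0,0\n0.138,-0.592,0,0,0\n0.138,-0.592,0,0,0\n0.138,-0.592,0,0,0\n0,0,0,0,0\n0,0,0,0,0"

```text
t: 6.0
eef_pos: [0.4311, -0.2596, 0.1043]
tool_rot: [-0.001, 0.073, 0.997, 0.0]
contact_force: [0.7, 0.9, -3.9]
gripper_width: 0.311
grasp_force: 70.0
```

Run:
```python
from st import *
go(.432,-.2592,.0195,171.7)
c,im=grab("top");cv2.imwrite("pics/top3.png",im)
cv2.imwrite("pics/c3.png",cv2.resize(im[200:400,320:520],None,fx=3,fy=3,interpolation=cv2.INTER_CUBIC))
# predicted hook points at hook-z 24 using TCP pose
o=bot.get_obs();M=R.from_quat(o["tool_rot"],scalar_first=True).as_matrix();e=np.array(o["eef_pos"]);ax=-M[:,0];ay=M[:,1]
for n,x,y in(("tipL",112,12),("rear",-70,0),("latch",87,0),("jawL",60,36),("jawR",60,-30)):
    P=e+ax*(x+15)/1e3+ay*y/1e3;P[2]=e[2]-.006+.024;print(n,P.round(3),((proj(c,P)[0]-[320,200])*3).round(0))
```

```text
delta tool [-0.0011  0.0005  0.0848] turn -0.0023 after-turn delta [-0.0011  0.0005  0.0848] q7 2.01
tipL [ 0.559 -0.265  0.122] [255. 152.]
rear [ 0.377 -0.251  0.122] [225. 554.]
latch [ 0.533 -0.273  0.122] [273. 209.]
jawL [ 0.511 -0.234  0.122] [187. 254.]
jawR [ 0.502 -0.299  0.122] [329. 278.]
```

View pics/c3.png

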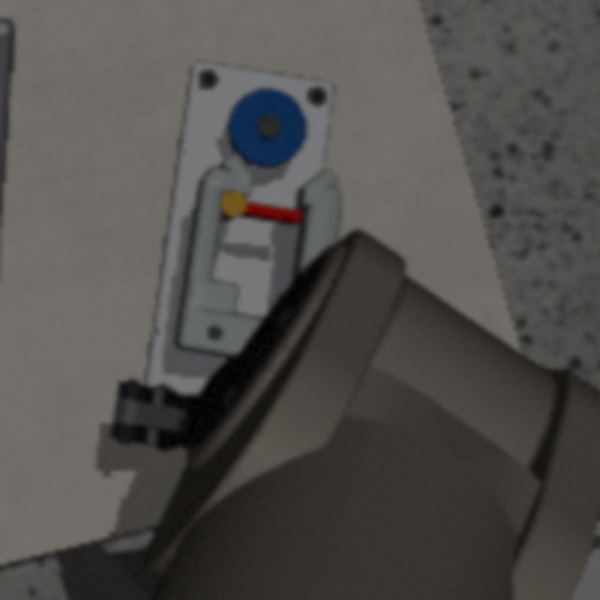

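The hook sits where predicted: latch at about (268,210) in the crop against a predicted (273,209), with the blue head at (268,126) ahead of the mouth. Next I lower it to just over the plate and check alignment.

Scaled: 0.02 m is 0.4, -0.0011 m is -0.022, -0.0023 rad is -0.0004.

Request:
nudge_tcp --segments "-0.022,0.01,0.4,-0.0004,0\n0,0,0.4,0,0\n0,0,0.4,0,0\n0,0,0.32,0,0\n0,0,0.16,0,0\n0,0,0,0,0"

```text
t: 6.65
eef_pos: [0.433, -0.2576, 0.0202]
tool_rot: [-0.001, 0.07, 0.998, 0.001]
contact_force: [0.8, -0.7, -3.8]
gripper_width: 0.307
grasp_force: 69.9
```

Run:
```python
from st import *
go(.432,-.2592,.0195,171.7)
c,im=grab("top");cv2.imwrite("pics/top4.png",im)
o=bot.get_obs();M=R.from_quat(o["tool_rot"],scalar_first=True).as_matrix();e=np.array(o["eef_pos"]);ax=-M[:,0];ay=M[:,1]
sub=im[200:330,320:450];b=blob(sub,*COL["red"])+[320,200]
P=plane(c,b,e[2]-.006+.016)
print("red hook-frame",[(round(((P-e)@ax*1e3-15)[i],1),round(((P-e)@ay*1e3)[i],1)) for i in range(0,len(b),max(1,len(b)//10))])
h=plane(c,blob(sub,*COL["blue"])+[320,200],.058);(x,y),r=cv2.minEnclosingCircle((h[:,:2]*1e3).astype(np.float32));p=np.array([x,y,0])/1e3
print("head",x,y,r,"pin in hook frame",(p-e)@ax*1e3-15,(p-e)@ay*1e3)
cv2.imwrite("pics/c4.png",cv2.resize(im[200:350,340:490],None,fx=4,fy=4,interpolation=cv2.INTER_CUBIC))
```

```text
delta tool [ 0.0008 -0.0017  0.0007] turn 0.0038 after-turn delta [ 0.0008 -0.0017  0.0007] q7 2.08
red hook-frame [(np.float64(88.0), np.float64(12.6)), (np.float64(85.2), np.float64(10.7)), (np.float64(85.9), np.float64(6.1)), (np.float64(85.1), np.float64(1.4)), (np.float64(84.3), np.float64(-3.3)), (np.float64(85.1), np.float64(-7.9)), (np.float64(87.3), np.float64(-12.2)), (np.float64(88.1), np.float64(-7.5)), (np.float64(88.9), np.float64(-2.7)), (np.float64(88.2), np.float64(1.8)), (np.float64(89.0), np.float64(6.6)), (np.float64(88.2), np.float64(11.1))]
head 581.2385864257812 -279.6773681640625 18.68807029724121 pin in hook frame 134.35513496829228 -0.45517184254404464
```

View pics/c4.png

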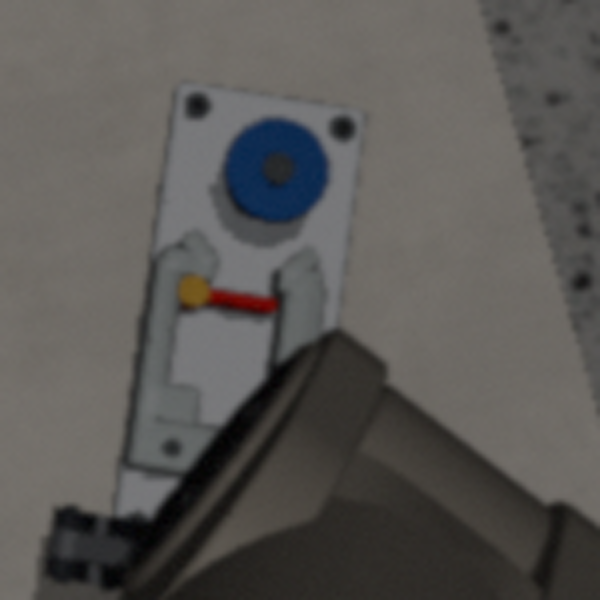

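The hook lies over the plate. The latch maps to hook x=87, y=±12.5 mm, which matches the nominal values, and the pin is at hook (134.4, -0.5). That leaves 88.4 mm to push along the hook's axis.

Scaled: -0.01 m is -0.2, -0.0005 m is -0.01, 0.0038 rad is 0.0006.

Request:
nudge_tcp --segments "0,-0.01,0,0.0006,0\n-0.2,0,0,0,0\n-0.2,0,0,0,0\n-0.2,0,0,0,0\n-0.16,0,0,0,0\n-0.12,0,0,0,0\n-0.12,0,0,0,0\n-0.12,0,0,0,0\n0,0,0,0,0"

```text
t: 7.6
eef_pos: [0.4887, -0.2669, 0.0208]
tool_rot: [-0.001, 0.073, 0.997, 0.0]
contact_force: [-2.1, 3.5, -4.1]
gripper_width: 0.312
grasp_force: 69.9
```

Request:
nudge_tcp --segments "-0.12,0,0,0,0\n-0.12,0,0,0,0\n-0.12,0,0,0,0\n0,0,0,0,0"

```text
t: 8.0
eef_pos: [0.5085, -0.2699, 0.0215]
tool_rot: [0.001, 0.073, 0.997, -0.0]
contact_force: [1.0, 2.8, -4.8]
gripper_width: 0.312
grasp_force: 69.9
```

Run:
```python
from st import *
o=bot.get_obs();M=R.from_quat(o["tool_rot"],scalar_first=True).as_matrix();e=np.array(o["eef_pos"]);ax=-M[:,0];ay=M[:,1]
p=np.array([.5812,-.2799,0]);print("pin in hook frame",(p-e)@ax*1e3-15,(p-e)@ay*1e3)
```

```text
pin in hook frame 58.365098978635544 0.6149354272772789
```

Scaled: -0.004 m is -0.08, 0.0005 m is 0.01.

Request:
nudge_tcp --segments "-0.08,0.01,0,0,0\n-0.08,0,0,0,0\n-0.06,0,0,0,0\n-0.02,0,0,0,0\n0,0,0,0,0\n0,0,0,0,0"

```text
t: 8.6
eef_pos: [0.5183, -0.272, 0.0214]
tool_rot: [0.0, 0.074, 0.997, -0.0]
contact_force: [-0.1, 0.4, -4.3]
gripper_width: 0.306
grasp_force: 70.1
```

Run:
```python
from st import *
o=bot.get_obs();M=R.from_quat(o["tool_rot"],scalar_first=True).as_matrix();e=np.array(o["eef_pos"]);ax=-M[:,0];ay=M[:,1]
p=np.array([.5812,-.2799,0]);print("pin in hook frame",(p-e)@ax*1e3-15,(p-e)@ay*1e3)
a,ia=grab("top");b,ib=grab("scene")
q=proj(b,[.5812,-.2799,.03])[0].astype(int);print(q)
x=cv2.resize(ia[200:300,350:480],None,fx=4,fy=4,interpolation=3);y=cv2.resize(ib[q[1]-50:q[1]+50,q[0]-35:q[0]+60],None,fx=4,fy=4,interpolation=3)
cv2.imwrite("pics/c5.png",np.hstack([x[:,:410],y]))
```

```text
pin in hook frame 48.37063167011965 1.4237771507818955
[292 218]
```

View pics/c5.png

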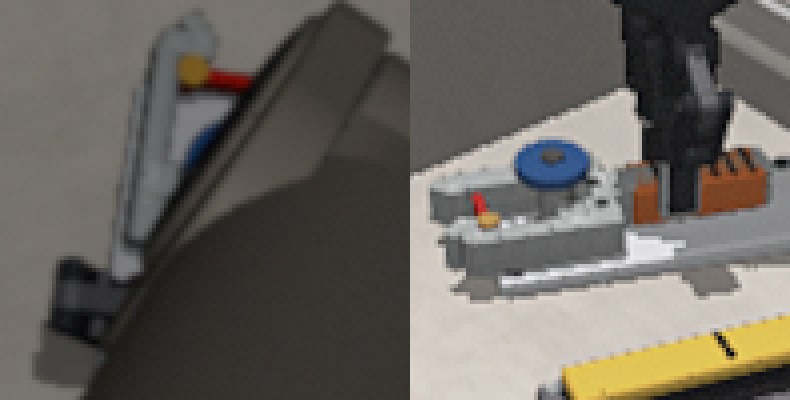

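The pin is inside the throat and the red latch is straight across behind it (shut). Estimated distance to the seat is ~2.4 mm. I'll push the last bit, lower until contact and release.

Scaled: 0.0015 m is 0.03, -0.0012 m is -0.024.

Request:
nudge_tcp --segments "-0.024,0,0,0,0\n-0.024,0,0,0,0\n0,0,0.03,0,0\n0,0,0.03,0,0\n0,0,0,0,0"

```text
t: 9.2
eef_pos: [0.5209, -0.2719, 0.0183]
tool_rot: [0.0, 0.073, 0.997, -0.0]
contact_force: [-0.7, 0.3, -2.9]
gripper_width: 0.305
grasp_force: 70.3
```

Request:
nudge_tcp --segments "0,0,0,0,0.1\n0,0,0,0,0.4\n0,0,0,0,0.4\n0,0,0,0,0.55\n0,0,0,0,0.55\n0,0,0,0,0.55" --grip_force 20

```text
t: 9.8
eef_pos: [0.5209, -0.2719, 0.0184]
tool_rot: [0.0, 0.073, 0.997, -0.0]
contact_force: [0.2, 0.2, -0.4]
gripper_width: 0.545
grasp_force: 0.0
```

Scaled: -0.03 m is -0.6, -0.02 m is -0.4.

Request:
nudge_tcp --segments "0,0,-0.2,0,0.55\n0,0,-0.4,0,0.55\n0,0,-0.6,0,0.55\n0,0,-0.6,0,0.55\n0,0,-0.6,0,0.55\n0,0,-0.6,0,0.55\n0,0,0,0,0.3"

```text
t: 10.5
eef_pos: [0.5232, -0.2733, 0.1734]
tool_rot: [0.004, 0.073, 0.997, -0.001]
contact_force: [-0.6, 0.2, 0.7]
gripper_width: 0.395
grasp_force: 0.0
```

Run:
```python
from st import *
a,ia=grab("wrist");b,ib=grab("scene")
for n,c,im in(("wrist",a,ia),("scene",b,ib)):
    try:
        k=blob(im,*COL["yellow"],9);print(n,rect(c,k,.044))
    except Exception as e:print(n,e)
cv2.imwrite("pics/c6.png",np.hstack([cv2.resize(ia,(400,300)),cv2.resize(ib[150:300,230:430],(400,300))]))
k=blob(ib,*COL["orange"],9);r=rect(b,k,.036);print("sleeve",r)
go(.558,-.121,.1,177)
```

```text
wrist [ 557.  -121.7  151.    23.8   -3.1]
scene [ 557.2 -120.7  148.    20.7   -3.1]
sleeve [ 512.9 -255.1   75.5   50.3   -8.2]
delta tool [-0.0143  0.1547  0.0694] turn -0.0942 after-turn delta [-0.0288  0.1527  0.0694] q7 1.95
```

View pics/c6.png

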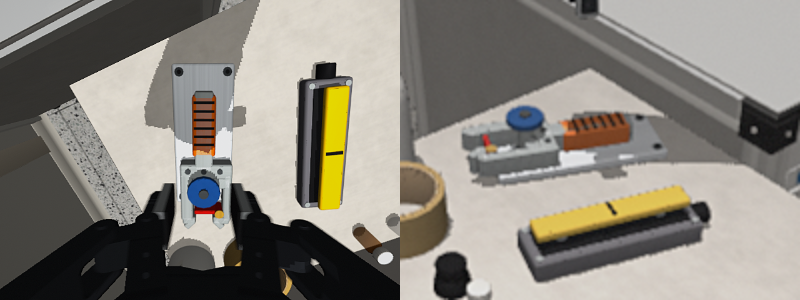

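The hook is seated flat on the plate with the pin in the throat and the red latch shut behind it. Three views put the bar's middle at (0.5575, -0.1214), yaw -3.1°. Now I move over it with the fingers shut.

Scaled: 0.035 m is 0.7, 0.034 m is 0.68, -0.0942 rad is -0.015.

Request:
nudge_tcp --segments "0,0,0,-0.015,0\n-0.096,0.51,0,0,0\n-0.096,0.51,0,0,0\n-0.096,0.51,0,0,0\n-0.096,0.51,0,0,0\n-0.096,0.51,0,0,0\n-0.096,0.504,0,0,0\n0,0,0.7,0,0\n0,0,0.68,0,0\n0,0,0.6,0,0\n0,0,0,0,0\n0,0,0,0,0"

```text
t: 11.8
eef_pos: [0.5567, -0.121, 0.0688]
tool_rot: [-0.001, 0.026, 1.0, -0.0]
contact_force: [0.8, 0.3, -0.3]
gripper_width: -0.003
grasp_force: 0.0
```

Run:
```python
from st import *
go(.5575,-.1213,.05,177)
```

```text
delta tool [-0.0008 -0.0003  0.0188] turn -0.0003 after-turn delta [-0.0008 -0.0003  0.0188] q7 1.79
```

Scaled: 0.015 m is 0.3, 0.006 m is 0.12.

Request:
nudge_tcp --segments "-0.016,0,0.3,0,0\n0,0,0.12,0,0\n0,0,0.08,0,0\n0,0,0.06,0,0\n0,0,0.06,0,0\n0,0,0,0,0\n0,0,0,0,0\n0,0,0,0,0"

```text
t: 12.6
eef_pos: [0.5586, -0.1209, 0.0387]
tool_rot: [0.0, 0.026, 1.0, 0.0]
contact_force: [-0.7, 0.3, 5.3]
gripper_width: -0.001
grasp_force: 2.5
```

Run:
```python
from st import *
c,im=grab("scene");k=blob(im,*COL["yellow"],9);print(rect(c,k,.037),rect(c,k,.044))
```

```text
[ 606.3 -124.6   50.2   21.1   -3.6] [ 609.6 -116.9   49.6   20.8   -3.6]
```

Scaled: 0.0015 m is 0.03, 0.0008 m is 0.016.

Request:
nudge_tcp --segments "0.016,0,0.03,0,0\n0,0,0.03,0,0\n0,0,0,0,0\n0,0,0,0,0\n0,0,0,0,0"

```text
t: 13.15
eef_pos: [0.5584, -0.1209, 0.0359]
tool_rot: [0.001, 0.026, 1.0, -0.0]
contact_force: [-0.6, 0.5, 7.7]
gripper_width: 0.005
grasp_force: 3.4
```

Run:
```python
from st import *
c,im=grab("scene")
# tilt check: top far edge of bar at both ends, expected rows if level at z=.036
d=np.array([np.cos(np.radians(-3.1)),np.sin(np.radians(-3.1)),0]);m=np.array([.5575,-.1213,0])
hsv=cv2.inRange(cv2.cvtColor(im,cv2.COLOR_BGR2HSV),*COL["yellow"])
n=np.array([-d[1],d[0],0])
for s in(-.07,-.05,.05,.07):
    for z in(.044,.036):
        u=proj(c,m+s*d-n*.013+[0,0,z])[0];col=np.where(hsv[int(u[1])-15:int(u[1])+15,int(round(u[0]))])[0]
        print(s,z,u.round(1),"yellow top row",int(u[1])-15+col.min() if len(col) else None)
```

```text
-0.07 0.044 [366.2 242.3] yellow top row None
-0.07 0.036 [365.9 245.6] yellow top row None
-0.05 0.044 [356.7 244.5] yellow top row None
-0.05 0.036 [356.5 247.8] yellow top row None
0.05 0.044 [307.5 256.1] yellow top row 261
0.05 0.036 [307.6 259.4] yellow top row 261
0.07 0.044 [297.3 258.5] yellow top row 264
0.07 0.036 [297.4 261.8] yellow top row 264
```

The bar is at the bottom of its travel (7.7 N, ~8 mm) and its visible far end is down as far as the level estimate predicts. I'll release and check the result.

Scaled: -0.03 m is -0.6, -0.02 m is -0.4.

Request:
nudge_tcp --segments "0,0,-0.06,0,0\n0,0,-0.12,0,0\n0,0,-0.4,0,0\n0,0,-0.6,0,0\n0,0,-0.6,0,0\n0,0,-0.6,0,0\n0,0,-0.6,0,0\n0,0,0,0,0\n0,0,0,0,0\n0,0,0,0,0"

```text
t: 14.2
eef_pos: [0.5565, -0.1206, 0.183]
tool_rot: [-0.001, 0.026, 1.0, 0.0]
contact_force: [-0.2, 0.8, 0.2]
gripper_width: -0.004
grasp_force: 0.0
```

Run:
```python
from st import *
a,ia=grab("wrist");b,ib=grab("scene")
for c,im in((a,ia),(b,ib)):print(rect(c,blob(im,*COL["yellow"],9),.044))
cv2.imwrite("pics/c7.png",np.hstack([cv2.resize(ia,(400,300)),cv2.resize(ib[150:350,190:457],(400,300))]))
```

```text
[ 587.1 -122.3   44.1   23.    -3.7]
[ 599.4 -122.9   64.4   20.9   -2.9]
```

View pics/c7.png

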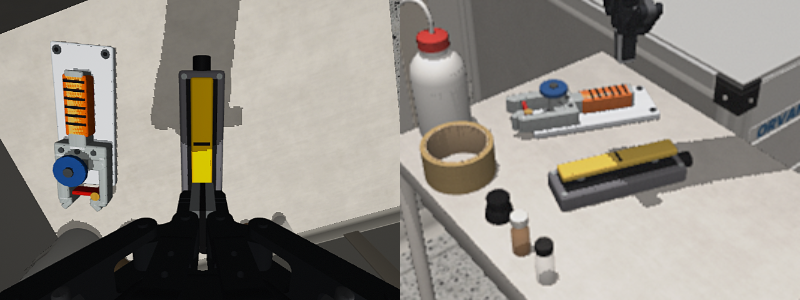

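The hook lies on the plate with the latch shut, the bar is back up and level, the bystanders are undisturbed and the robot is clear.

```bash
python3 -c "
from station import bot, eyes
print(bot.hand_in())"
```

```text
the job is handed in; nothing more can be done
None
```

I handed the job in at about 14 s of the 48 s; the hand-in returned no verdict. In the last pictures the hook is home on the pin with its latch shut, and the bar is back up after a middle press of about 8 mm (only its far end was visible while down). The bystanders are undisturbed.

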